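# Free the stuck lid of the bead jar

## Task

The metal lid of the square glass bead jar, which stands in the wooden block, is stuck. Break it loose with a short hard twist anticlockwise, keep turning until it comes free, lift it off, and set it down (do not drop it) right way up, wholly on the square cork mat. Leave the other things on the table where they are.

Things in the scene. Friction and masses are not known exactly. Their poses are not given: they have to be found in the camera images.
- jar: square clear-glass jar (76 mm square, shoulder 80 mm above the table, purple beads inside) held fast in a brown wooden block 100 mm square and 40 mm tall; block and jar are fixed to the table and cannot turn. Origin: centre of the block's underside, on the table; z up, and the axis about which the lid turns.
- lid_center (a point): centre (half-way up, on the axis) of the jar's round knurled aluminium lid: 60 mm across, 40 mm tall, 40 to 85 g, z up, hollow skirt, with a low raised bar 46 mm long across its top along the lid's x axis. Closed, it spans 92 to 132 mm above the table (12 mm free below its rim) and its x axis is parallel to the jar's. Right way up it rests on its rim, centre 20 mm above its support.
- mat_top (a point): centre of the upper face of the square cork mat, 150 x 150 mm, 6 mm thick, fixed flat on the table; x and y axes along its sides, z up.
- spool: bystander: small spool of purple thread, wooden ends, 36 mm across, 50 mm tall, upright between jar and mat; origin at the centre of its underside. Loose.
- tin: bystander: round open steel tin of pale blue beads, 80 mm across, 32 mm tall; origin at the centre of its underside. Loose.
- low_jar: bystander: low round closed glass jar, 72 mm across, 54 mm tall; origin at the centre of its underside. Loose.
- pliers: bystander: jewellery pliers lying flat, about 135 mm long, 55 mm wide, 15 mm high; origin on the table under the pivot. Loose.
- crystal: bystander: pink rough crystal lying on the table, about 115 mm long, 56 mm wide, 58 mm high; origin on the table near its middle. Loose.
- dish: bystander: square open glass dish with dark blue beads, 110 mm square, 50 mm tall; origin at the centre of its underside. Loose.
- neck (a point): centre of the jar's mouth, 116 mm above the table, under the lid. Closed, the lid turns only anticlockwise from above (yaw grows): slack for 6 degrees, stiff (about 0.6 N m) to 20, then it gives and turns easily, without rising. A 15 N grip slips, 30 N or more holds. Turned 105 to 140 degrees in all (best 125, two grasps) it lifts straight off; a stop ends the turn at about 145.
Not all that is in view belongs to the job. What is shaped like the jar but turquoise is not meant.

How it is judged (in metres and radians):
On the way, in this order (a step that is already met when the one before it is completed fails the run):
1. the lid has been twisted loose: turned by more than 30 degrees while still down on the neck (angle between the x axis of lid_center and the x axis of jar, either way round above 0.52 rad and z of lid_center in the frame of jar below 0.117 m and horizontal distance between lid_center and jar below 0.006 m), for 0.1 s.
2. the lid has been lifted clear of the neck, still level, above the jar (z of lid_center in the frame of jar above 0.142 m and angle between lid_center's own z axis and vertical below 0.6 rad), for 0.1 s.
At the end, for the whole second after the job is handed in: The lid rests right way up (within 0.15 rad of level) and still on the cork mat, its centre within 48 mm of the mat's centre along each of the mat's sides (the whole lid on the mat, to about 3 mm) and 15 to 25 mm above the mat's face (x of lid_center in the frame of mat_top between -0.048 and 0.048 m and y of lid_center in the frame of mat_top between -0.048 and 0.048 m and z of lid_center in the frame of mat_top between 0.015 and 0.025 m and angle between lid_center's own z axis and vertical below 0.15 rad and linear speed of lid below 0.02 m/s); the robot touches nothing.
It fails at once if the lid is dropped: it falls out of the grasp, faster than 0.4 m/s and more than 25 mm above the mat (height (world z) of lid_center above 0.051 m and linear speed of lid above 0.4 m/s and contact force between the fingers and lid below 0.05 N).
It fails at once if a bystander is moved by more than 30 mm (distance of any of spool, tin, low_jar, pliers, crystal, dish from where it was at the start of the episode above 0.03 m).
It also fails if it takes over 54 s, if anything falls off the work surface, if the arm or the gripper's body presses on something with over 40 N, if the wrist force passes 120 N, or if a joint passes its speed limit or range.

## Robot

A 6-joint arm with a two-finger parallel gripper is mounted at the origin on the work surface. World frame = base frame: x ahead of the robot, y to its left, z up, the work surface at z = 0. Lengths are in mm, angles in rad, forces in N, time in s.
With the tool pointing down it reaches from about 300 to 850 mm from the base axis. Payload 5.4 kg.
Tool frame: the origin (TCP) lies on the centre line of the jaws, within the pads' length; the fingertips stand 19 mm ahead of it and the grasp point (between the pads) is the TCP; z points along the fingers, y is the line along which they close (so a half turn about z gives the same grasp; the last joint's range is limited). The gripper opens to 85 mm and grips with 20 to 120 N. Pads are 22 mm wide; open, the fingers measure 114 mm over their backs; the gripper's body (76 mm by 85 mm) begins 54 mm behind the grasp point. The pads swing forward as they close: fully open they stand 13 mm farther back than shut.
Start: joints at [-1.31, 0.158, 1.597, -0, 1.386, -0.21], TCP at [260.795, -512.438, 250.299] pointing down, gripper open.
Joint ranges: [-2.91, 2.91], [-0.94, 2.29], [0.18, 2.7], [-1.29, 4.43], [0.17, 2.64], [-3, 3]. Speed limits (rad/s): [2.57, 2.57, 3.14, 3.14, 3.14, 3.14].

## Interface

Orientations are given as a unit quaternion [x, y, z, w].
In Python, from plant import * gives the robot as it stands.
- The arm moves only by the tool carry_out, never from a script. Its argument "rows" is a list of rows, each a list of 7 numbers: the closure, from -1 (fully open) to 1 (shut), so that 0 is half open, then the shift along the world's x, y, z in mm, then the turn, a rotation vector about the world's x, y, z in rad. In form: [[hand, dx, dy, dz, wx, wy, wz], ...]. A call has 1 to 12 rows; each row is the pose to reach, as a shift and turn from the pose commanded when the call began; what a row does not reach only later rows make up. A row lasts 1/8 s, in which the tool goes at most 62.5 mm and 10.7 degrees, less where a joint would pass 70% of its speed; a pose out of reach is approached as far as the arm can. A call with a gripper value outside its range is refused whole. The fingers move at their own pace and stop on an object; "newtons" is the grip in N (left out, the last holds). Time passes only in rows, so rows that repeat a pose let the fingers close. It gives the time, the measured TCP pose, the force, the opening and the grip force at its end, in the units of the state.
- get_state(): the state, without advancing time (a new reading comes with each control period).
- get_image(name): name is "scene" or "top"; returns a dict with "image" (384x512x3 uint8, blue, green, red), "fovy" (degrees; the focal length in pixels is half the picture's height over the tangent of half this angle, whatever the lens; pixels are square), "cx", "cy" (the principal point, pixels), "k1" (the pictures are not rectified: a ray, as slopes to the right and down, at radius r is drawn at 1 + k1 r^2 times it, then the intrinsics apply), "rvec" (rotation vector, rad) and "tvec" (3), from world to camera coordinates, as OpenCV has them. Camera axes: x right, y down, z forward; pixel columns grow to the right and rows downward; lengths in mm; the calibration is good to about 2 mm. A picture is of the moment at which its call begins. There is no depth.
- finish_job(): hands the job in; it is judged then, once.
Trained networks look in a picture, given as the dict that the camera call returned (one of the last four; its "shot" number tells which), for a name from the list of things; names that differ only in an ending like _2 or _b are one class to them, and where a whole thing is asked for, a point or a joint stands for the part that bears it (a point fixed in the world has none). Each returns a list of dicts, best first, with "conf" (0 to 1); they miss things now and then, are a little off and sometimes report something else, mostly with a low value. They report only what shows in the picture. A call takes as long as a camera call. They do not tell look-alikes from the thing itself.
- recognise(picture, name): "point" ([row, column] in pixels, amid what is visible of it).
- masks_of(picture, name): "pixels" (384x512 bool, what is visible of it) and "point" ([row, column] in pixels, amid what is visible of it).
- tip_of(picture, name): "point" ([row, column] in pixels: a listed point, or the origin of a listed thing).
The state is a dict: "time_s": time; "qpos": joint angles; "joint_velocities": joint speeds; "effort": joint torques, N m; "eef_pos": TCP position; "tcp_rot": TCP orientation; "contact_force": force on the tool from outside, world axes, zero at the start; "ft_torque": the same for the moment, N m; "gripper_width": finger opening in mm; "grip_force": force on a finger pad.
Only numpy, scipy, OpenCV 4.12 (cv2) and the standard library are available. Lean on these libraries where they do the work, as an engineer would, in place of code of your own. Each camera call takes 0.05 s, during which the arm holds its last target. There are 200 camera calls.

## Working session

There is one attempt and no reset: what is moved stays moved. The work goes in short steps, Python scripts to look and compute and a tool call to move; the robot and the scene stay as the last step left them, time stands still between calls to the robot, and variables do not carry over. Pictures are saved under pics/ and viewed, at most 10 in all, crops included, and the job is handed in when it is done.

Besides the shell and the picture viewer there is one more tool, called after "Call:" as name([rows], argument=value, ...), one row to a line, values as JSON. carry_out: Moves the arm, as the interface text tells. Its arguments: {"type":"object","properties":{"rows":{"type":"array"},"newtons":{"type":"number"}},"required":["rows"]}

```bash
mkdir -p pics; cat > h.py <<'E'
from plant import *
import numpy as np, cv2
def cam(p):
    f=p["image"].shape[0]/2/np.tan(np.radians(p["fovy"])/2)
    K=np.array([[f,0,p["cx"]],[0,f,p["cy"]],[0,0,1.]]);d=np.array([p["k1"],0,0,0,0.])
    return K,d,np.array(p["rvec"],float),np.array(p["tvec"],float)
def ray(p,rc):
    K,d,r,t=cam(p);u=cv2.undistortPoints(np.array([[[rc[1],rc[0]]]],float),K,d)[0,0]
    R=cv2.Rodrigues(r)[0];return -R.T@t,R.T@np.array([u[0],u[1],1])
def at(p,rc,z):
    o,v=ray(p,rc);return (o+v*(z-o[2])/v[2])[:2]
def proj(p,X):
    K,d,r,t=cam(p);return cv2.projectPoints(np.array(X,float).reshape(-1,3),r,t,K,d)[0][:,0]
E
python3 - <<'E'
from h import *
np.set_printoptions(precision=1,suppress=True)
s=get_state();print(s["time_s"],s["eef_pos"],s["tcp_rot"],s["gripper_width"])
H={"jar":0,"lid_center":112,"mat_top":6,"spool":0,"tin":0,"low_jar":0,"pliers":0,"crystal":0,"dish":0,"neck":116}
for c in("top","scene"):
    p=get_image(c);cv2.imwrite(f"pics/{c}0.png",p["image"]);print(c,p["fovy"],p["k1"],ray(p,[192,256]))
    for n,z in H.items():
        print(n,[(np.array(q["point"]),round(q["conf"],2),at(p,q["point"],z)) for q in tip_of(p,n)[:3]])
E
```

```text
0.0 [ 260.7 -511.9  249.3] [ 1.   0.2 -0.  -0. ] 85.10812329681825
top 43.02534317320387 -0.1674358581483391 (array([ 336.2,   -3.6, 1574.7]), array([ 0.2,  0. , -1. ]))
jar [(array([197.7, 386.3]), 0.66, array([ 655.9, -432.9])), (array([233. , 325.8]), 0.56, array([ 534.6, -227.9])), (array([164.2, 315.3]), 0.32, array([ 766. , -194.6]))]
lid_center [(array([223.8, 335.9]), 0.75, array([ 549.1, -243.1]))]
mat_top [(array([243.9, 209.2]), 0.9, array([491.6, 150.5])), (array([229.4, 138.5]), 0.32, array([533.7, 384.7]))]
spool [(array([235.3, 255.9]), 0.59, array([523.3,   0.1]))]
tin [(array([167.1, 242.8]), 0.72, array([751.1,  48.1]))]
low_jar []
pliers [(array([166.1, 317.4]), 0.79, array([ 759.6, -201.6])), (array([243.1, 210.1]), 0.5, array([494.9, 148.2]))]
crystal [(array([229.9, 139.6]), 0.61, array([532.9, 382.4]))]
dish [(array([248.7, 387.1]), 0.87, array([ 485.4, -430.7]))]
neck [(array([190.1, 392.9]), 0.89, array([ 656.9, -423.2])), (array([230.3, 337.7]), 0.87, array([ 528.7, -247.8])), (array([244. , 207.8]), 0.32, array([480.4, 143.9]))]
scene 54.52103472921398 -0.0
[... 277 characters left out ...]
ay([200.4, 316.4]), 0.64, array([496.4, 154.2]))]
spool [(array([199.8, 264.3]), 0.67, array([542. ,   8.9])), (array([148.6, 188.1]), 0.52, array([ 409.5, -312.5]))]
tin [(array([259.3, 258.5]), 0.68, array([742.3,  64.1])), (array([230.2, 397.1]), 0.67, array([521.9, 387.8]))]
low_jar [(array([277., 329.]), 0.92, array([730.1, 244.7]))]
pliers [(array([238. , 166.4]), 0.65, array([ 765.5, -191.1]))]
crystal [(array([230.1, 396. ]), 0.59, array([522.6, 384.9]))]
dish [(array([153.3, 146.6]), 0.85, array([ 480. , -431.8]))]
neck [(array([161.6, 108.8]), 0.79, array([ 658.4, -415.1])), (array([151.2, 188.1]), 0.74, array([ 540.4, -226.9])), (array([199.6, 313.2]), 0.6, array([599.7, 158.4]))]
```

```bash
sleep 1
python3 - <<'E'
import cv2,numpy as np
a=cv2.imread("pics/top0.png");b=cv2.imread("pics/scene0.png")
cv2.imwrite("pics/cropA.png",np.vstack([cv2.resize(a[150:275,290:450],None,fx=2.3,fy=2.3,interpolation=cv2.INTER_CUBIC),cv2.resize(b[95:220,80:240],None,fx=2.3,fy=2.3,interpolation=cv2.INTER_CUBIC)]))
E
```

```text
(no output)
```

View pics/top0.png

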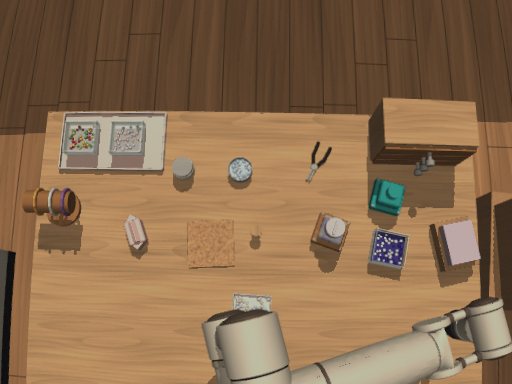

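View pics/cropA.png

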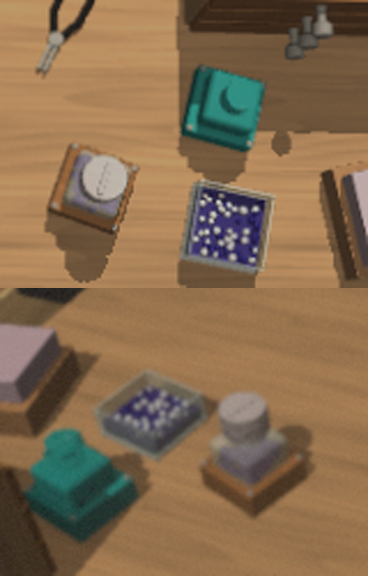

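The meant jar is the clear glass one in the wooden block with the metal lid, top px (330,232). The turquoise look-alike at top px (388,197) is not meant. The enlarged crop confirms this.

```bash
cat > lidfit.py <<'E'
from h import *
from scipy.optimize import least_squares
def fit(shots,name,zlo,zhi,r,x0):
    a=np.linspace(0,2*np.pi,60);obs=[]
    for p in shots:
        for m in masks_of(p,name)[:1]:
            obs.append((p,np.argwhere(m["pixels"]).mean(0)[::-1],m["pixels"].sum()))
    def sil(p,x):
        P=np.vstack([np.c_[x[0]+r*np.cos(a),x[1]+r*np.sin(a),0*a+z] for z in(zlo,zhi)])
        h=cv2.convexHull(proj(p,P).astype(np.float32));M=cv2.moments(h)
        return np.array([M["m10"],M["m01"]])/M["m00"],M["m00"]
    s=[least_squares(lambda x:sil(p,x)[0]-c,x0).x for p,c,_ in obs]
    return s,[(n,sil(p,q)[1]) for (p,_,n),q in zip(obs,s)]
E
python3 - <<'E'
from lidfit import *
from scipy.spatial.transform import Rotation as R
S=[get_image("top"),get_image("scene")]
print("lid",fit(S,"lid_center",92,132,30,[540,-230]))
print("spool",fit(S,"spool",0,50,18,[530,5]))
p=S[0]
m=masks_of(p,"mat_top")[0]["pixels"].astype(np.uint8)
c=cv2.findContours(m,0,2)[0];c=max(c,key=cv2.contourArea)
w=np.array([at(p,[q[0][1],q[0][0]],6) for q in c],np.float32);print("mat",cv2.minAreaRect(w))
C=[(73,143),(139,163),(117,232),(48,208)]
for x,y in C: print(at(p,[150+y/2.3,290+x/2.3],40))
s=get_state();print(R.from_quat(s["tcp_rot"]).as_matrix(),s["qpos"],s["contact_force"])
E
```

```text
lid ([array([ 537.33289098, -238.59950781]), array([ 540.67690185, -233.22048039])], [(np.int64(334), 353.90183666860685), (np.int64(441), 442.3508786895545)])
spool ([array([538.08744699,   5.        ])], [(np.int64(226), 233.79137658304535)])
mat ((494.33056640625, 147.598388671875), (150.686279296875, 152.4151611328125), 3.4590718746185303)
[ 596.53206158 -209.55532026]
[ 569.83269219 -302.09204626]
[ 473.1891268  -270.06064695]
[ 505.07850906 -174.45713797]
[[ 8.91217474e-01  4.53576249e-01  1.38521317e-05]
 [ 4.53576249e-01 -8.91217474e-01 -2.51385075e-05]
 [ 9.43031893e-07  2.86868751e-05 -1.00000000e+00]] [-1.31011366e+00  1.58360698e-01  1.59702150e+00  7.02428480e-06
  1.38618260e+00 -2.10092650e-01] [ 0.02379675 -0.20215229  0.14402403]
```

Call:
carry_out([
  [-1, 40, 40, 0, 0, 0, 0],
  [-1, 80, 79, 0, 0, 0, 0],
  [-1, 120, 119, 0, 0, 0, 0],
  [-1, 160, 158, 0, 0, 0, 0],
  [-1, 200, 198, 0, 0, 0, 0],
  [-1, 240, 238, -20, 0, 0, 0],
  [-1, 270, 268, -40, 0, 0, 0],
  [-1, 277, 275, -50, 0, 0, 0],
  [-1, 277, 275, -50, 0, 0, 0],
  [-1, 277, 275, -50, 0, 0, 0],
], newtons=70)

```text
time_s: 2.7
eef_pos: [537.5, -238.8, 201.2]
tcp_rot: [0.973, 0.233, 0.0, 0.001]
contact_force: [0.2, 1.2, 0.7]
gripper_width: 85.4
grip_force: 0.0
```

```bash
python3 - <<'E'
from lidfit import *
s=get_state();print(s["eef_pos"],s["qpos"])
S=[get_image("top"),get_image("scene")]
print("scene lid",fit(S[1:],"lid_center",92,132,30,[540,-230]))
x,y=proj(S[1],[538,-237,150])[0].astype(int)
t=proj(S[1],[[538,-237,132],s["eef_pos"]]);print(t)
b=S[1]["image"]
a=cv2.resize(b[y-75:y+65,x-80:x+80],None,fx=4,fy=4,interpolation=cv2.INTER_CUBIC);cv2.imwrite("pics/over.png",a);print(x,y)
E
```

```text
[ 537.46793814 -238.83820138  201.18012585] [-6.23256489e-01  2.31354041e-01  1.61234687e+00 -4.41471701e-04
  1.29658262e+00  4.78317175e-01]
scene lid ([array([ 540.42331628, -232.83094586])], [(np.int64(433), 442.2677194776479)])
[[184.64275308 145.61050746]
 [180.71932287 125.61993751]]
183 140
```

View pics/over.png

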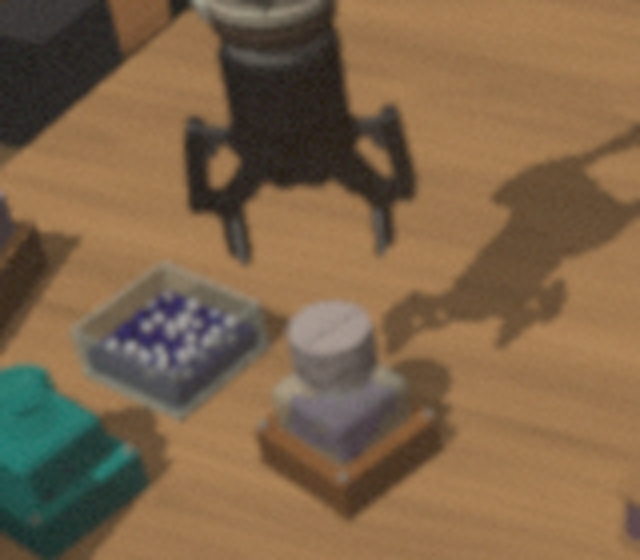

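Call:
carry_out([
  [-1, 1.5, 2, -30, 0, 0, 0],
  [-1, 1.5, 2, -60, 0, 0, 0],
  [-1, 1.5, 2, -80, 0, 0, 0],
  [-1, 1.5, 2, -87, 0, 0, 0],
  [-1, 1.5, 2, -87, 0, 0, 0],
  [0, 1.5, 2, -87, 0, 0, 0],
  [0, 1.5, 2, -87, 0, 0, 0],
], newtons=20)

```text
time_s: 3.72
eef_pos: [540.1, -236.0, 114.7]
tcp_rot: [0.972, 0.233, 0.001, 0.001]
contact_force: [0.0, -0.4, 2.8]
gripper_width: 59.9
grip_force: 21.9
```

Call:
carry_out([
  [-1, 0, 0, 0, 0, 0, 0],
  [-1, 0, 0, 0, 0, 0, 0],
  [-1, 0, 0, 0, 0, 0, -0.18],
  [-1, 0, 0, 0, 0, 0, -0.36],
  [-1, 0, 0, 0, 0, 0, -0.54],
  [-1, 0, 0, 0, 0, 0, -0.72],
  [-1, 0, 0, 0, 0, 0, -0.9],
  [-1, 0, 0, 0, 0, 0, -1.08],
  [-1, 0, 0, 0, 0, 0, -1.26],
  [-1, 0, 0, 0, 0, 0, -1.44],
  [-1, 0, 0, 0, 0, 0, -1.57],
  [-1, 0, 0, 0, 0, 0, -1.57],
])

```text
time_s: 5.22
eef_pos: [539.2, -235.4, 113.2]
tcp_rot: [0.853, -0.522, -0.0, -0.0]
contact_force: [0.6, 0.5, 0.2]
gripper_width: 85.3
grip_force: 0.0
```

Call:
carry_out([
  [0, 0, 0, 0, 0, 0, 0],
  [0, 0, 0, 0, 0, 0, 0],
  [0, 0, 0, 0, 0, 0, 0],
], newtons=20)

```text
time_s: 5.6
eef_pos: [538.1, -236.3, 113.6]
tcp_rot: [0.853, -0.522, -0.001, 0.001]
contact_force: [-6.8, -2.7, 4.9]
gripper_width: 59.8
grip_force: 22.7
```

```bash
python3 - <<'E'
from h import *
np.set_printoptions(precision=2,suppress=True)
for i in range(3):
    get_image("top");s=get_state();print(s["eef_pos"],s["contact_force"],s["ft_torque"],s["qpos"],s["gripper_width"],s["grip_force"])
E
```

```text
[ 538.01 -236.3   113.58] [-5.66 -1.89  4.56] [-0.36  1.08 -0.03] [-0.62  0.33  1.68 -0.    1.14  2.05] 59.32606294518942 22.6561573514482
[ 538.01 -236.3   113.57] [-5.79 -2.78  3.85] [-0.43  1.1  -0.03] [-0.62  0.33  1.68 -0.    1.14  2.05] 59.5459370742805 22.653552855772432
[ 538.   -236.3   113.57] [-6.04 -2.74  4.57] [-0.44  1.12 -0.02] [-0.62  0.33  1.68 -0.    1.14  2.05] 59.23348939021287 22.651661447016522
```

Call:
carry_out([
  [-1, -1, -1.3, 0, 0, 0, 0],
  [-1, -1, -1.3, 0, 0, 0, 0],
  [1, -1, -1.3, 0, 0, 0, 0],
  [1, -1, -1.3, 0, 0, 0, 0],
  [1, -1, -1.3, 0, 0, 0, 0],
], newtons=70)

```text
time_s: 6.38
eef_pos: [538.1, -236.9, 113.6]
tcp_rot: [0.853, -0.522, -0.0, 0.0]
contact_force: [-2.8, 0.8, 3.1]
gripper_width: 59.4
grip_force: 75.7
```

Call:
carry_out([
  [1, 0, 0, 0, 0, 0, 0.18],
  [1, 0, 0, 0, 0, 0, 0.36],
  [1, 0, 0, 0, 0, 0, 0.54],
  [1, 0, 0, 0, 0, 0, 0.72],
  [1, 0, 0, 0, 0, 0, 0.9],
  [1, 0, 0, 0, 0, 0, 0.9],
])

```text
time_s: 7.12
eef_pos: [538.2, -237.3, 113.6]
tcp_rot: [0.995, -0.1, -0.0, 0.001]
contact_force: [-4.2, -2.6, 4.0]
gripper_width: 58.6
grip_force: 75.7
```

```bash
python3 - <<'E'
from lidfit import *
np.set_printoptions(precision=2,suppress=True)
p=get_image("scene");s=get_state();print(s["eef_pos"],s["contact_force"],s["ft_torque"],s["qpos"],s["gripper_width"],s["grip_force"])
b=p["image"]
cv2.imwrite("pics/tw1.png",cv2.resize(b[95:195,130:240],None,fx=5,fy=5,interpolation=cv2.INTER_CUBIC))
E
```

```text
[ 538.19 -237.29  113.65] [-4.85 -2.69  4.02] [-0.39  0.69  0.04] [-0.62  0.33  1.68 -0.    1.13  1.15] 58.44553664441736 75.65996919292957
```

View pics/tw1.png

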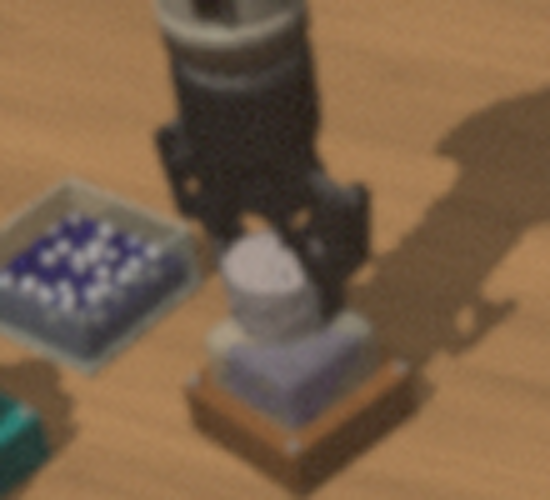

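The picture shows the fingers around the lid (px ~(184,150)), with the lid still down. The bar isn't readable here. The twist torque is down to about 0, so the lid has broken loose and I'll keep turning.

Call:
carry_out([
  [1, 0, 0, 0, 0, 0, 0.18],
  [1, 0, 0, 0, 0, 0, 0.36],
  [1, 0, 0, 0, 0, 0, 0.54],
  [1, 0, 0, 0, 0, 0, 0.72],
  [1, 0, 0, 0, 0, 0, 0.9],
  [1, 0, 0, 0, 0, 0, 1.08],
  [1, 0, 0, 0, 0, 0, 1.2],
  [1, 0, 0, 0, 0, 0, 1.28],
  [1, 0, 0, 0, 0, 0, 1.28],
  [1, 0, 0, 0, 0, 0, 1.28],
])

```text
time_s: 8.43
eef_pos: [538.4, -236.9, 113.6]
tcp_rot: [0.858, 0.513, -0.0, 0.0]
contact_force: [-4.4, -0.5, 5.6]
gripper_width: 58.7
grip_force: 75.7
```

```bash
python3 - <<'E'
from lidfit import *
np.set_printoptions(precision=2,suppress=True)
p=get_image("scene");s=get_state();print(s["eef_pos"],s["contact_force"],s["ft_torque"],s["qpos"],s["gripper_width"],s["grip_force"])
E
```

```text
[ 538.37 -236.94  113.64] [-4.63 -1.04  5.63] [-0.19  0.55  0.1 ] [-0.62  0.33  1.68 -0.    1.13 -0.13] 58.870010597528925 75.75131261721253
```

Call:
carry_out([
  [1, 0, 0, 3, 0, 0, 0],
  [1, 0, 0, 8, 0, 0, 0],
  [1, 0, 0, 8, 0, 0, 0],
])

```text
time_s: 8.85
eef_pos: [538.3, -236.7, 121.5]
tcp_rot: [0.858, 0.514, -0.0, -0.0]
contact_force: [-2.9, 0.0, 1.1]
gripper_width: 58.9
grip_force: 75.3
```

Call:
carry_out([
  [1, 0, 0, 10, 0, 0, 0],
  [1, 0, 0, 25, 0, 0, 0],
  [1, 0, 0, 40, 0, 0, 0],
  [1, 0, 0, 55, 0, 0, 0],
  [1, 0, 0, 70, 0, 0, 0],
  [1, 0, 0, 70, 0, 0, 0],
  [1, 0, 0, 70, 0, 0, 0],
])

```text
time_s: 9.72
eef_pos: [538.0, -236.5, 190.8]
tcp_rot: [0.858, 0.514, -0.0, -0.0]
contact_force: [-0.1, 0.4, -0.6]
gripper_width: 58.4
grip_force: 75.2
```

```bash
python3 - <<'E'
from lidfit import *
p=get_image("scene");s=get_state();print(s["eef_pos"],s["contact_force"],s["gripper_width"])
b=p["image"];cv2.imwrite("pics/lift.png",cv2.resize(b[75:205,130:260],None,fx=4,fy=4,interpolation=cv2.INTER_CUBIC))
E
```

```text
[ 537.86222329 -236.46098824  190.48682579] [-1.12741877 -0.56664082 -0.91766035] 58.84626491311649
```

View pics/lift.png

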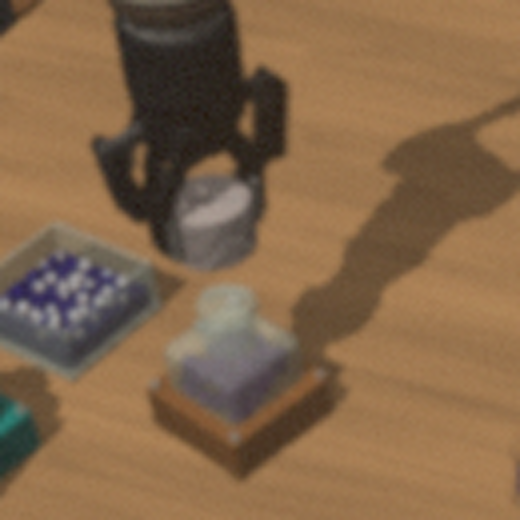

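The lid is clear of the neck and level in the fingers (crop px ~(210,225)), with the open jar below it. Next I carry it to the mat.

Call:
carry_out([
  [1, -3, 25, 0, 0, 0, 0],
  [1, -8, 65, 0, 0, 0, 0],
  [1, -13, 110, 0, 0, 0, 0],
  [1, -18, 155, 0, 0, 0, 0],
  [1, -23, 200, 0, 0, 0, 0],
  [1, -28, 245, 0, 0, 0, 0],
  [1, -33, 290, 0, 0, 0, 0],
  [1, -38, 335, 0, 0, 0, 0],
  [1, -42, 370, -15, 0, 0, 0],
  [1, -44, 386, -40, 0, 0, 0],
  [1, -44, 386, -70, 0, 0, 0],
  [1, -44, 386, -70, 0, 0, 0],
])

```text
time_s: 11.28
eef_pos: [490.9, 150.1, 118.5]
tcp_rot: [0.857, 0.515, -0.003, -0.002]
contact_force: [0.1, 1.3, -0.7]
gripper_width: 58.6
grip_force: 75.3
```

Call:
carry_out([
  [1, 0, 0, -25, 0, 0, 0],
  [1, 0, 0, -50, 0, 0, 0],
  [1, 0, 0, -70, 0, 0, 0],
  [1, 0, 0, -80, 0, 0, 0],
  [1, 0, 0, -86, 0, 0, 0],
  [1, 0, 0, -90, 0, 0, 0],
  [1, 0, 0, -91, 0, 0, 0],
  [1, 0, 0, -91, 0, 0, 0],
])

```text
time_s: 12.28
eef_pos: [494.6, 149.3, 30.7]
tcp_rot: [0.858, 0.514, 0.0, 0.0]
contact_force: [0.3, 0.7, -1.2]
gripper_width: 58.9
grip_force: 75.3
```

```bash
python3 - <<'E'
from lidfit import *
p=get_image("scene");s=get_state();print(s["eef_pos"],s["contact_force"],s["gripper_width"])
b=p["image"];cv2.imwrite("pics/down.png",cv2.resize(b[100:250,240:400],None,fx=4,fy=4,interpolation=cv2.INTER_CUBIC))
E
```

```text
[494.60335812 149.26930101  30.68730267] [ 0.9059242   0.17176023 -1.39263573] 58.65931703239436
```

View pics/down.png

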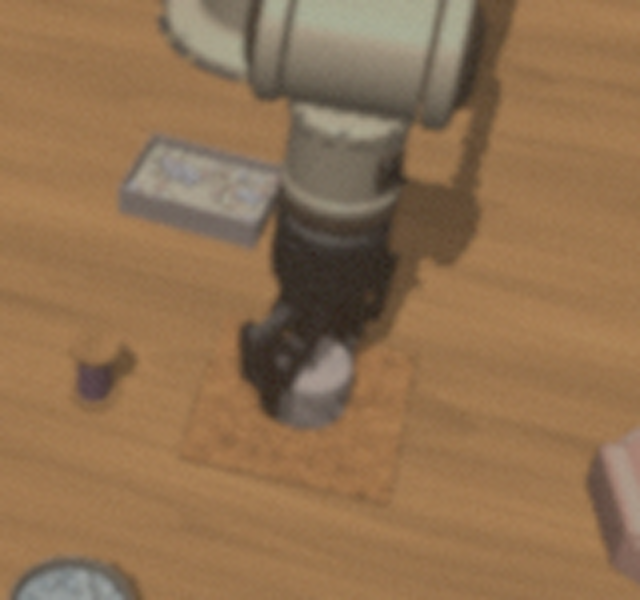

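The lid hangs over the middle of the mat (crop px ~(315,390)) with no contact yet. I'll lower it gently until the force shows.

Call:
carry_out([
  [1, 0, 0, -1, 0, 0, 0],
  [1, 0, 0, -2, 0, 0, 0],
  [1, 0, 0, -2, 0, 0, 0],
  [1, 0, 0, -2, 0, 0, 0],
])

```text
time_s: 12.82
eef_pos: [494.3, 149.3, 28.3]
tcp_rot: [0.858, 0.514, -0.0, -0.0]
contact_force: [0.7, 0.7, -0.6]
gripper_width: 58.9
grip_force: 75.3
```

Call:
carry_out([
  [1, 0, 0, -0.7, 0, 0, 0],
  [1, 0, 0, -1.4, 0, 0, 0],
  [1, 0, 0, -1.4, 0, 0, 0],
  [1, 0, 0, -1.4, 0, 0, 0],
])

```text
time_s: 13.32
eef_pos: [494.4, 149.3, 27.6]
tcp_rot: [0.857, 0.515, -0.0, 0.0]
contact_force: [-3.7, 0.4, 7.0]
gripper_width: 58.6
grip_force: 76.4
```

The 7 N reading means it has touched down. Now I release slowly and back off.

Call:
carry_out([
  [0.1, 0, 0, 0, 0, 0, 0],
  [-0.3, 0, 0, 0, 0, 0, 0],
  [-0.7, 0, 0, 0, 0, 0, 0],
  [-1, 0, 0, 0, 0, 0, 0],
  [-1, 0, 0, 0, 0, 0, 0],
  [-1, 0, 0, 0, 0, 0, 0],
], newtons=20)

```text
time_s: 14.08
eef_pos: [494.2, 149.2, 26.8]
tcp_rot: [0.858, 0.514, -0.0, -0.0]
contact_force: [0.2, -0.7, 0.3]
gripper_width: 85.0
grip_force: 0.0
```

Call:
carry_out([
  [-1, 0, 0, 10, 0, 0, 0],
  [-1, 0, 0, 30, 0, 0, 0],
  [-1, 0, 0, 60, 0, 0, 0],
  [-1, 0, 0, 100, 0, 0, 0],
  [-1, 0, 0, 140, 0, 0, 0],
  [-1, 0, 0, 170, 0, 0, 0],
  [-1, 0, 0, 170, 0, 0, 0],
])

```text
time_s: 14.95
eef_pos: [496.2, 149.4, 200.5]
tcp_rot: [0.857, 0.515, 0.003, 0.002]
contact_force: [-0.6, -0.0, 0.4]
gripper_width: 85.6
grip_force: 0.0
```

```bash
python3 - <<'E'
from lidfit import *
p=get_image("scene");s=get_state();print(s["eef_pos"],s["contact_force"],s["gripper_width"])
print(fit([p],"lid_center",6,46,30,[494,149]))
b=p["image"];cv2.imwrite("pics/end.png",cv2.resize(b[100:250,240:400],None,fx=4,fy=4,interpolation=cv2.INTER_CUBIC))
E
```

```text
[494.96290517 149.30844443 198.2229434 ] [ 0.77763979  0.0582634  -0.70220554] 85.15345510820323
([array([498.6015091 , 148.25868506])], [(np.int64(419), 450.23856474854983)])
```

View pics/end.png

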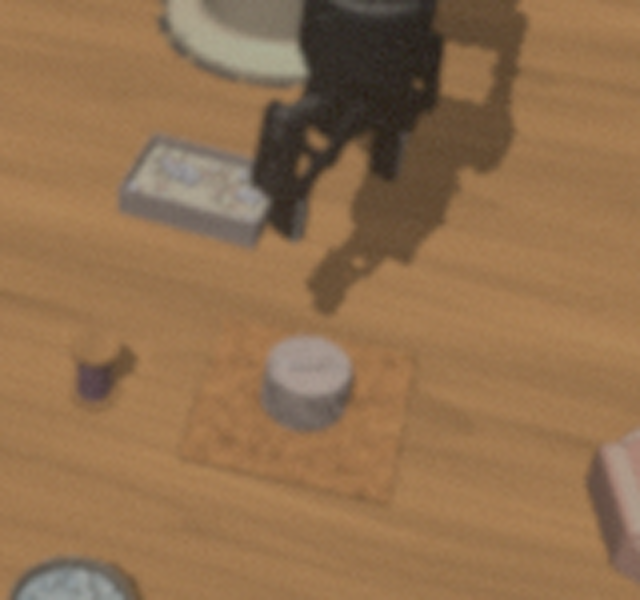

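The lid stands upright in the middle of the mat (crop px ~(308,382)) and the gripper is clear, so I'm handing in.

```bash
python3 -c "
from plant import *
print(finish_job())"
```

```text
the job is handed in; nothing more can be done
None
```

I twisted the lid loose, lifted it off and set it down right way up near the middle of the cork mat, then handed the job in after about 15 s of robot time; no verdict came back.

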